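# Find the canister that the lid fits and screw it shut

### The arm

A 7-joint arm with a two-finger parallel gripper is mounted at the origin on the work surface. World frame = base frame: x ahead of the robot, y to its left, z up, the work surface at z = 0. Lengths are in m, angles in rad, forces in N, time in s.
With the tool pointing down it reaches from about 0.35 to 0.9 m from the base axis. Payload 8.1 kg.
Tool frame: the origin (TCP) lies between the finger pads; the fingertips stand bot.tips_ahead ahead of it and the grasp point (between the pads) is the TCP (bot.tips_ahead is the distance from the TCP to the fingertips, in m); z points along the fingers, y is the line along which they close (so a half turn about z gives the same grasp; the last joint's range is limited). The gripper opens to 92 mm and grips with 3 to 60 N. Pads are 19 mm wide; open, the fingers measure 130 mm over their backs; the gripper's body (75 mm by 190 mm) begins 47 mm behind the grasp point.
Start: joints at [-1.33, 0.434, 0.025, 1.573, -0.012, 1.134, -0.075], TCP at [0.211, 0.588, 0.246] pointing down, gripper open.
Joint ranges: [-2.62, 2.62], [-0.44, 2.09], [-1.27, 1.32], [0.08, 2.57], [-1.32, 4.46], [0.12, 2], [-2.74, 2.74]. Speed limits (rad/s): [2.22, 2.22, 3.01, 3.01, 3.14, 3.14, 3.14].

### API

Orientations are given as a unit quaternion [w, x, y, z].
In Python, from station import bot gives the robot as it stands.
- The arm moves only by the tool play_rows, never from a script. Its argument "steps" is a list of rows, each a list of 5 numbers: the closure, from 0 (fully open) to 1 (shut), then the shift along the tool's x, y, z in mm, then the turn about the tool's z in degrees. A call has 1 to 20 rows; each row is the pose to reach, as a shift and turn from the pose commanded when the call began, along the tool's axes at that moment; what a row does not reach only later rows make up. A row lasts 1/10 s, in which the tool goes at most 50 mm and 8.59 degrees, less where a joint would pass 70% of its speed; a pose out of reach is approached as far as the arm can. A call with a gripper value outside its range is refused whole. The fingers move at their own pace and stop on an object; the grip force is fixed at half the most. Time passes only in rows, so rows that repeat a pose let the fingers close. It gives the time, the measured TCP pose, the force, the opening and the grip force at its end, in the units of the state.
- bot.get_state(): the state, without advancing time (a new reading comes with each control period).
- bot.get_image(name): name is "side" or "top"; returns the picture (400x640x3 uint8, red, green, blue); there is no depth.
- bot.camera_params(name): a dict with "fx", "fy", "cx", "cy" (pixels), "R" (3x3) and "t" (3): a world point X has camera coordinates R X + t. Camera axes: x right, y down, z forward; pixel columns grow to the right and rows downward; lengths in m; the calibration is good to about 2 mm. A picture is of the moment at which its call begins. camera_params takes no time and is no camera call.
- bot.job_done(): hands the job in; it is judged then, once.
The state is a dict: "t": time; "joints": joint angles; "dq": joint speeds; "effort": joint torques, N m; "ee_pos": TCP position; "ee_rot": TCP orientation; "contact_force": force on the tool from outside, world axes, zero at the start; "torque": the same for the moment, N m; "finger_gap": opening from 0.0 (shut) to 1.0 (fully open); "grip_force": force on a finger pad.
Only numpy, scipy, OpenCV 4.12 (cv2) and the standard library are available. Lean on these libraries where they do the work, as an engineer would, in place of code of your own. Each camera call takes 0.05 s, during which the arm holds its last target. There are 200 camera calls.

### The job

A blue screw lid is left over at the packing bench, and it fits only one of the three open canisters in the green rack. Try it on the canisters - bar along the black ticks to set it on, then turn clockwise - until you find the one on which it screws fully home, bar in line with the orange ticks and lid down on the rim, and leave it there. Leave the other things on the bench where they are.

Things in the scene. Friction and masses are not known exactly. Their poses are not given: they have to be found in the camera images.
- lid_center (a point): Centre of the loose blue screw lid (82 mm across, 54 mm high overall, 0.06 to 0.13 kg): on its axis, 27 mm above its rim edge. It lies rim-down. On its plate (22 mm high) stands a bar grip 66 mm long, 14 mm wide, 22 to 54 mm above the rim edge, with a white line on top. z up, x along the bar; half-turn symmetric.
- lid: The same lid, origin at the centre of its rim edge. Inside: bore 74 mm across, ceiling 18 mm above the rim edge, and under each end of the bar a thread lug (14 mm wide, 4 mm thick, underside 2 mm above the rim edge, reaching in to 27 mm from the axis).
- rack: Fixed green rack, 116 x 365 mm, with three upright white canisters (96 mm across) in a row along its y, 115 mm apart. Origin at the middle of its underside, z up. Each lid-less neck is 50 mm across with two-start ridges to 70 mm across: 2 mm play all round in the lid. Only one matches the lid; which one changes every time and cannot be seen.
- mouth_1 (a point): Centre of the rim plane of a canister, 125 mm above the table. z up. x: home direction (two orange ticks on the shoulder). Start direction: two black ticks, 75 degrees counter-clockwise of x seen from above. Bar within about 4 degrees of the start: the lid drops until its centre is 14 mm above this point; otherwise it rides on the ridges, up to 9 mm higher.
- mouth_2 (a point): As mouth_1, next canister. Matching canister: pressed lightly (3 to 8 N) and turned clockwise from the start, the lid screws down 5 mm in 75 degrees to a hard stop, bar along the orange ticks, ceiling on the rim, lid centre 9 mm above this point, held by the thread.
- mouth_3 (a point): As mouth_1, third canister. On the two that do not match the thread ends early, hidden under its ridge: the lid binds hard after 20 to 50 degrees of turn (torque climbs past 0.5 N m; free turning stays below) and must be turned back to the start ticks to lift off.
- tape_roll: Clear tape roll, 110 mm across, 48 mm high, lying flat. Bystander, to be left alone; origin at the middle of its underside.
- carton: Small cardboard carton, 90 x 130 x 60 mm. Bystander, to be left alone; origin at the middle of its underside.
- scanner: Black and yellow hand scanner, about 65 x 165 mm, 34 mm high. Bystander, to be left alone; origin at the middle of its underside.
- spray: Green capped bottle, 66 mm across, 150 mm tall. Bystander, to be left alone; origin at the middle of its underside.
- label_roll: White label roll, 100 mm across, 60 mm high. Bystander, to be left alone; origin at the middle of its underside.
- marker: Grey and red marker, 138 mm long, 18 mm thick. Bystander, to be left alone; origin at the middle of its underside.
Mind the look-alikes: they are no part of the job. Of the things that look like the lid, the middle-sized one is meant.

How it is judged:
At the end, for the whole second after the job is handed in: The lid is screwed home on one canister: bar within 0.2 rad (11 degrees) of the orange ticks, lid centre within 5 mm of the canister's axis, rim edge 16.5 to 21 mm below the rim plane (lid centre 6 to 10.5 mm above it), level within 0.06 rad, at rest (((horizontal distance between lid_center and mouth_1 below 0.005 m and z of lid_center in the frame of mouth_1 between 0.006 and 0.0105 m and angle between the x axis of lid_center and the x axis of mouth_1, either way round below 0.2 rad) or (horizontal distance between lid_center and mouth_2 below 0.005 m and z of lid_center in the frame of mouth_2 between 0.006 and 0.0105 m and angle between the x axis of lid_center and the x axis of mouth_2, either way round below 0.2 rad) or (horizontal distance between lid_center and mouth_3 below 0.005 m and z of lid_center in the frame of mouth_3 between 0.006 and 0.0105 m and angle between the x axis of lid_center and the x axis of mouth_3, either way round below 0.2 rad)) and angle between lid_center's own z axis and vertical below 0.06 rad and linear speed of lid below 0.02 m/s); the robot touches nothing.
It fails at once if one of the bystanders is shifted by more than 40 mm (distance of any of tape_roll, carton, scanner, spray, label_roll, marker from where it was at the start of the episode above 0.04 m).
It also fails if it takes over 64 s, if anything falls off the work surface, if the arm or the gripper's body presses on something with over 40 N, if the wrist force passes 120 N, or if a joint passes its speed limit or range.

## Working session

There is one attempt and no reset: what is moved stays moved. The work goes in short steps, Python scripts to look and compute and a tool call to move; the robot and the scene stay as the last step left them, time stands still between calls to the robot, and variables do not carry over. Pictures are saved under pics/ and viewed, at most 10 in all, crops included, and the job is handed in when it is done.

Besides the shell and the picture viewer there is one more tool, called after "Request:" as a command line: name --pt "numbers of a row" for each row, then --argument value for the rest. play_rows: Moves the arm, as the interface text tells. Its arguments: {"type":"object","properties":{"steps":{"type":"array"}},"required":["steps"]}

```bash
mkdir -p pics
python3 - <<'E'
from station import bot
import cv2
for n in("top","side"):
    cv2.imwrite(f"pics/{n}0.png",bot.get_image(n)[:,:,::-1]); print(n,bot.camera_params(n))
s=bot.get_state();print(s,bot.tips_ahead)
E
```

```text
top {'fx': 363.59445641836635, 'fy': 363.59445641836635, 'cx': 321.5412426252991, 'cy': 197.91843421155968, 'R': array([[ 0.02451141, -0.99936271,  0.02594932],
       [-0.98588211, -0.02846524, -0.16500364],
       [ 0.16563714, -0.0215385 , -0.98595154]]), 't': array([0.0120132 , 0.53646036, 1.02073565])}
side {'fx': 435.9589264259783, 'fy': 435.9589264259783, 'cx': 316.3460857606234, 'cy': 199.99403558636504, 'R': array([[ 0.86651863, -0.49867381, -0.0216771 ],
       [-0.35811165, -0.59084502, -0.72295105],
       [ 0.34770894,  0.63421337, -0.69055911]]), 't': array([-0.44743106,  0.27099299,  1.37783688])}
{'t': 0.1, 'joints': array([-1.3295943 ,  0.43516996,  0.02498006,  1.57399335, -0.01157767,
        1.13398561, -0.07508978]), 'dq': array([ 0.00101288, -0.00155108,  0.00135886, -0.00205981,  0.00027113,
        0.00027963, -0.00013832]), 'effort': array([ 3.09633178e-03, -6.69118023e+01,  9.88542661e-01, -3.15146184e+01,
       -6.02382305e-02,  3.74671456e-02,  1.07519490e-04]), 'ee_pos': array([0.21058324, 0.58800785, 0.24501809]), 'ee_rot': array([-4.52301278e-05,  1.71082933e-01,  9.85256379e-01, -7.04436314e-04]), 'contact_force': array([0.49148882, 0.06453522, 0.3419635 ]), 'torque': array([-0.01312339, -0.01748988,  0.0173804 ]), 'grip_force': 0.0, 'finger_gap': 0.9990452180315031} 0.019
```

View pics/top0.png

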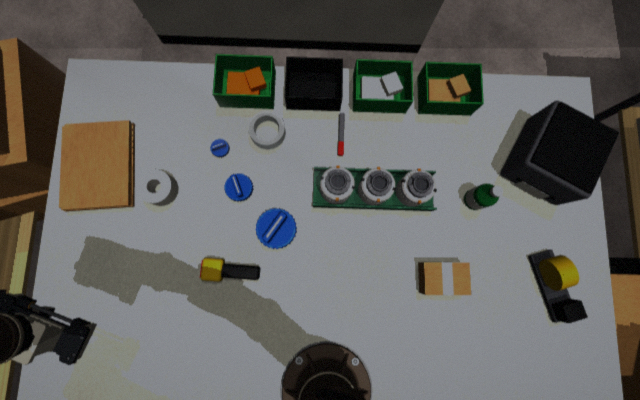

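View pics/side0.png

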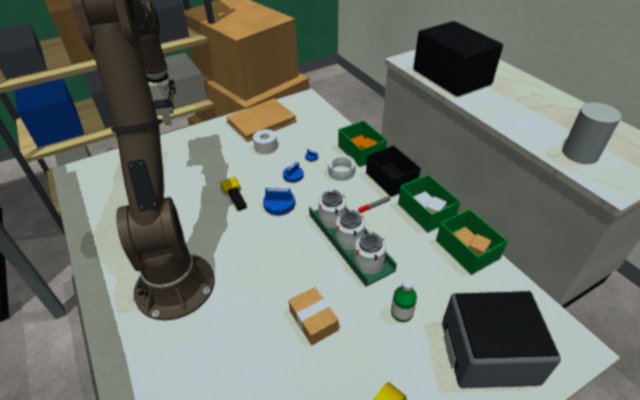

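The top view shows three blue lids: small at (220,148), middle at (239,187) and large at (276,228). I choose the middle one at (239,187). The canisters are at about (338,183), (378,184) and (419,185). The side view shows the same lids at (312,155), (293,172) and (279,200). Next is a close crop.

Run:
```python
import cv2,numpy as np
t=cv2.imread("pics/top0.png")
a=cv2.resize(t[160:212,308:442],None,fx=5.8,fy=5.8,interpolation=cv2.INTER_CUBIC)
b=cv2.resize(t[167:207,214:264],None,fx=7,fy=7,interpolation=cv2.INTER_CUBIC)
o=np.zeros((a.shape[0]+b.shape[0],a.shape[1],3),np.uint8);o[:a.shape[0]]=a;o[a.shape[0]:,:b.shape[1]]=b
cv2.imwrite("pics/crop1.png",o);print(o.shape,a.shape)
s=cv2.imread("pics/side0.png")
cv2.imwrite("pics/crop2.png",cv2.resize(s[185:280,300:400],None,fx=6,fy=6,interpolation=cv2.INTER_CUBIC))
```

```text
(582, 777, 3) (302, 777, 3)
```

View pics/crop1.png

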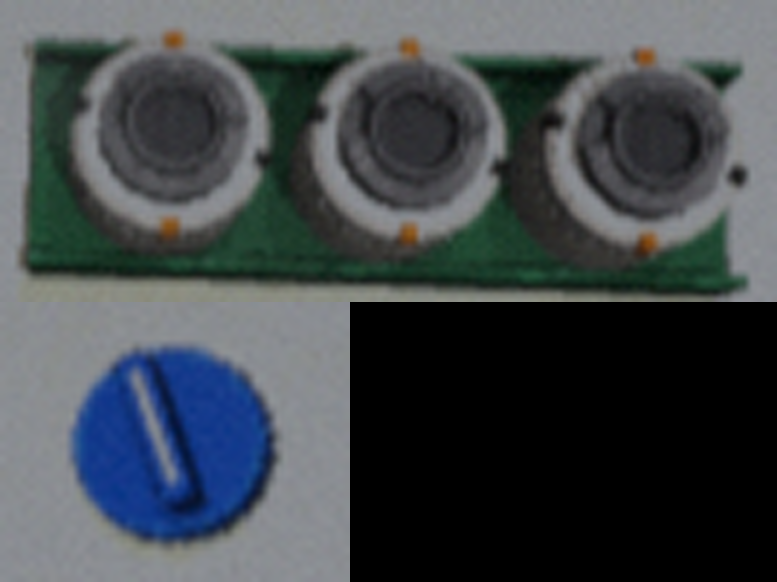

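View pics/crop2.png

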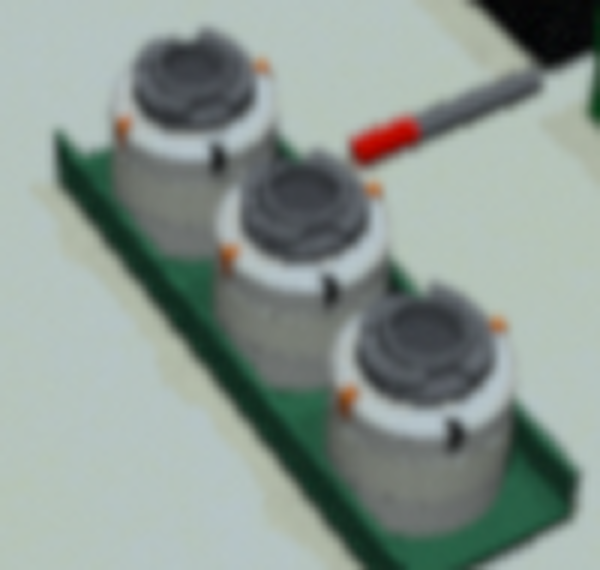

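The crop confirms the middle lid, with its white line running from crop (137,372) to (175,488). The holes on the necks are at crop (172,120), (415,128) and (657,137). The orange ticks lie roughly along image vertical, and the black ticks run left to right.

```bash
cat > h.py <<'E'
import numpy as np
from station import bot
C={n:bot.camera_params(n) for n in("top","side")}
def ray(n,p):
    c=C[n];d=c["R"].T@np.array([(p[0]-c["cx"])/c["fx"],(p[1]-c["cy"])/c["fy"],1]);return -c["R"].T@c["t"],d
def atz(n,p,z):
    o,d=ray(n,p);return o+d*(z-o[2])/d[2]
def proj(n,X):
    c=C[n];q=c["R"]@np.asarray(X)+c["t"];return np.array([c["fx"]*q[0]/q[2]+c["cx"],c["fy"]*q[1]/q[2]+c["cy"]])
E
python3 - <<'E'
from h import *
A=lambda x,y:(308+(x+.5)/5.8-.5,160+(y+.5)/5.8-.5)
B=lambda x,y:(214+(x+.5)/7-.5,167+(y-302+.5)/7-.5)
S=lambda x,y:(300+(x+.5)/6-.5,185+(y+.5)/6-.5)
np.set_printoptions(precision=4,suppress=True)
T=[(172,120),(415,128),(657,137)];SS=[(197,63),(303,187),(427,325)]
M=[]
for a,b in zip(T,SS):
    p=atz("top",A(*a),.125);q=atz("side",S(*b),.125);M.append(p);print("mouth",p,q)
print("d",np.linalg.norm(M[0]-M[1]),np.linalg.norm(M[2]-M[1]))
O=[((173,40),(170,228)),((409,47),(408,233)),((646,57),(648,242))]
K=[((83,103),(263,158)),((319,113),(501,168)),((552,120),(737,176))]
OS=[((262,67),(123,128)),((373,190),(228,257)),((498,324),(347,398))]
for z in(.098,.104):
  for o,k,s in zip(O,K,OS):
    a,b=[atz("top",A(*i),z) for i in o];c,d=[atz("top",A(*i),z) for i in k];e,f=[atz("side",S(*i),z) for i in s]
    g=lambda v:np.degrees(np.arctan2(v[1],v[0]))
    print(z,"mid",(a+b)[:2]/2,(c+d)[:2]/2,(e+f)[:2]/2,"len",np.linalg.norm(a-b),np.linalg.norm(c-d),np.linalg.norm(e-f),"ang",g(a-b),g(c-d),g(e-f))
a,b=atz("top",B(137,372),.054),atz("top",B(175,488),.054)
print("bar",a,b,(a+b)/2,np.linalg.norm(a-b),g(a-b)); print("disc",atz("top",B(172,443),.022))
for y in [B(172,347),B(172,541)]: print(atz("top",y,.022))
E
```

```text
mouth [ 0.5725 -0.0136  0.125 ] [ 0.5744 -0.0142  0.125 ]
mouth [ 0.5721 -0.1284  0.125 ] [ 0.5721 -0.1273  0.125 ]
mouth [ 0.5712 -0.2433  0.125 ] [ 0.5725 -0.2424  0.125 ]
d 0.11484181373867863 0.1149167402102984
0.098 mid [ 0.5718 -0.0152] [ 0.5732 -0.0159] [ 0.5727 -0.013 ] len 0.09280522117787152 0.0909449962218235 0.09452255870754427 ang 0.10192362098314871 74.3488730556149 1.1257700095259684
0.098 mid [ 0.5723 -0.1302] [ 0.5717 -0.1309] [ 0.5714 -0.1283] len 0.0920284784507357 0.09183513068499366 0.09511057342737979 ang -0.37282164826875486 74.49057225309429 0.8233839259503184
0.098 mid [ 0.5711 -0.2465] [ 0.5714 -0.2452] [ 0.572 -0.243] len 0.09167989979231855 0.09334329775183146 0.09566591352614684 ang -0.5394970307801258 74.42295961896292 0.6026334536042091
0.104 mid [ 0.5705 -0.0148] [ 0.572  -0.0155] [ 0.5695 -0.0183] len 0.09224649131902234 0.09039746576764073 0.09397707548042203 ang 0.10192362098314788 74.34887305561493 1.12577000952601
0.104 mid [ 0.571  -0.1291] [ 0.5705 -0.1298] [ 0.5682 -0.1329] len 0.09147442493820396 0.09128224121440372 0.09456169680749124 ang -0.37282164826878866 74.49057225309427 0.8233839259503641
0.104 mid [ 0.5698 -0.2447] [ 0.5702 -0.2434] [ 0.5687 -0.247 ] len 0.0911279448826686 0.09278132842601704 0.0951138320764974 ang -0.5394970307801412 74.42295961896295 0.602633453604231
bar [0.5899 0.2855 0.054 ] [0.5414 0.2668 0.054 ] [0.5657 0.2762 0.054 ] 0.052018427981453355 21.13371918133224
disc [0.5665 0.276  0.022 ]
[0.6085 0.2786 0.022 ]
[0.5241 0.2733 0.022 ]
```

```bash
cat >> h.py <<'E'
from scipy.spatial.transform import Rotation as Ro
def st():
    s=bot.get_state();R=Ro.from_quat(s["ee_rot"],scalar_first=True).as_matrix();a=np.degrees(np.arctan2(R[1,0],R[0,0]));return s,R,a
def to(p,ang):
    s,R,a=st();d=R.T@(np.array(p)-s["ee_pos"])*1000
    print("t",round(s["t"],2),"pos",s["ee_pos"].round(4),"ang",round(a,1),"shift",d.round(1),"turn",round(-((ang-a+180)%360-180),1),
     "F",s["contact_force"].round(1),"T",s["torque"].round(2),"gap",round(s["finger_gap"]*92,1),"tilt",R[:2,2].round(3))
E
python3 -c "
from h import *
to((.566,.276,.10),201);to((.566,.276,.045),201)"
```

```text
t 0.1 pos [0.2106 0.588  0.245 ] ang 160.3 shift [-439.8 -173.7  145.3] turn -40.7 F [0.5 0.1 0.3] T [-0.01 -0.02  0.02] gap 91.9 tilt [-0.    -0.001]
t 0.1 pos [0.2106 0.588  0.245 ] ang 160.3 shift [-439.8 -173.6  200.3] turn -40.7 F [0.5 0.1 0.3] T [-0.01 -0.02  0.02] gap 91.9 tilt [-0.    -0.001]
```

Request:
play_rows --pt "0 -440 -174 145 -41" --pt "0 -440 -174 145 -41" --pt "0 -440 -174 145 -41" --pt "0 -440 -174 145 -41" --pt "0 -440 -174 145 -41" --pt "0 -440 -174 145 -41" --pt "0 -440 -174 145 -41" --pt "0 -440 -174 145 -41" --pt "0 -440 -174 145 -41" --pt "0 -440 -174 145 -41" --pt "0 -440 -174 145 -41" --pt "0 -440 -174 145 -41" --pt "0 -440 -174 145 -41" --pt "0 -440 -174 145 -41"

```text
t: 1.5
ee_pos: [0.5652, 0.2779, 0.1011]
ee_rot: [-0.0, -0.186, 0.983, 0.0]
contact_force: [-0.1, -0.2, -0.4]
finger_gap: 0.999
grip_force: 0.0
```

Run:
```python
from h import *
import cv2
to((.566,.276,.045),201)
t=bot.get_image("top");s=bot.get_image("side")
a=cv2.resize(t[140:235,190:290],(400,380),interpolation=cv2.INTER_CUBIC);u,v=map(int,proj("side",(.566,.276,.05)));print(u,v)
b=cv2.resize(s[v-47:v+48,u-50:u+50],(400,380),interpolation=cv2.INTER_CUBIC)
cv2.imwrite("pics/c3.png",np.hstack([a,b])[:,:,::-1])
```

```text
t 1.5 pos [0.5652 0.2779 0.1011] ang -158.6 shift [ 0.  -2.1 56.1] turn 0.4 F [-0.1 -0.2 -0.4] T [ 0.06 -0.02  0.02] gap 91.9 tilt [-0.     0.001]
292 166
```

View pics/c3.png

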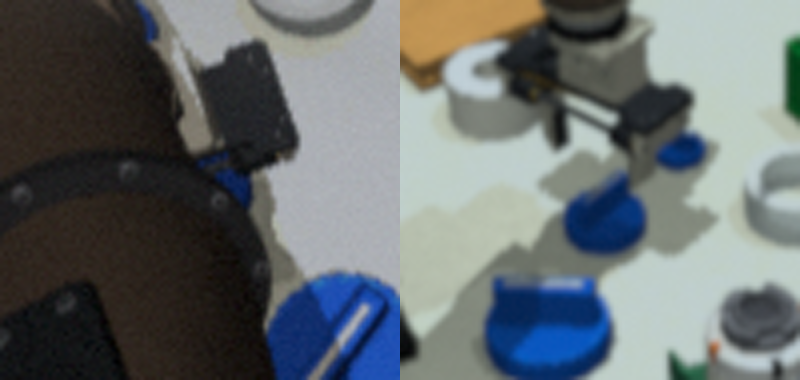

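The gripper straddles the middle lid, which shows at crop (605,215) in the side half. I'll descend and grip.

Request:
play_rows --pt "0 0 -2 30 0" --pt "0 0 -2 56 0" --pt "0 0 -2 56 0" --pt "0 0 -2 56 0" --pt "1 0 -2 56 0" --pt "1 0 -2 56 0" --pt "1 0 -2 56 0" --pt "1 0 -2 56 0" --pt "1 0 -2 56 0" --pt "1 0 -2 56 0" --pt "1 0 -2 56 0" --pt "1 0 -2 56 0"

```text
t: 2.8
ee_pos: [0.567, 0.2744, 0.0447]
ee_rot: [-0.0, -0.185, 0.983, 0.0]
contact_force: [0.3, -0.3, -0.3]
finger_gap: 0.352
grip_force: 0.0
```

Run:
```python
from h import *
to((.573,-.014,.22),74.7);to((.566,.276,.20),201)
```

```text
t 2.8 pos [0.567  0.2744 0.0447] ang -158.7 shift [  99.1 -270.9 -175.3] turn 126.6 F [ 0.3 -0.3 -0.3] T [0.01 0.03 0.06] gap 32.4 tilt [-0.  0.]
t 2.8 pos [0.567  0.2744 0.0447] ang -158.7 shift [   0.3    1.9 -155.3] turn 0.3 F [ 0.3 -0.3 -0.3] T [0.01 0.03 0.06] gap 32.4 tilt [-0.  0.]
```

Request:
play_rows --pt "1 0 0 0 0" --pt "1 0 0 0 0" --pt "1 0 0 0 0" --pt "1 0 0 0 0" --pt "1 0 0 0 0" --pt "1 0 0 0 0" --pt "1 0 0 -30 0"

```text
t: 3.5
ee_pos: [0.5646, 0.273, 0.0715]
ee_rot: [-0.003, -0.185, 0.983, -0.001]
contact_force: [0.5, 1.1, -0.9]
finger_gap: 0.152
grip_force: 30.0
```

Run:
```python
from h import *
to((.573,-.014,.195),74.7)
import cv2
s=bot.get_image("side");u,v=map(int,proj("side",(.566,.276,.05)))
cv2.imwrite("pics/c4.png",cv2.resize(s[v-47:v+48,u-50:u+50],(400,380),interpolation=cv2.INTER_CUBIC)[:,:,::-1])
```

```text
t 3.5 pos [0.5646 0.273  0.0715] ang -158.7 shift [  97.3 -270.6 -122.5] turn 126.6 F [ 0.5  1.1 -0.9] T [ 0.07  0.04 -0.07] gap 14.0 tilt [-0.006 -0.004]
```

View pics/c4.png

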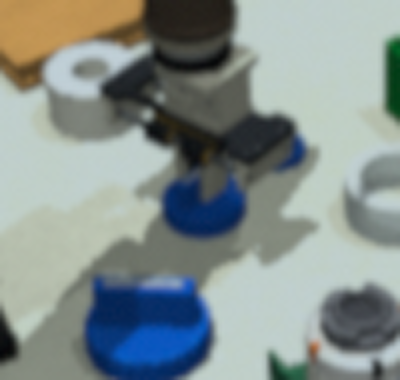

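Gripped: the gap is 14 mm and the lid is lifted. Carrying it to canister 1.

Request:
play_rows --pt "1 10 -20 -60 8" --pt "1 97 -271 -122 127" --pt "1 97 -271 -122 127" --pt "1 97 -271 -122 127" --pt "1 97 -271 -122 127" --pt "1 97 -271 -122 127" --pt "1 97 -271 -122 127" --pt "1 97 -271 -122 127" --pt "1 97 -271 -122 127" --pt "1 97 -271 -122 127" --pt "1 97 -271 -122 127" --pt "1 97 -271 -122 127" --pt "1 97 -271 -122 127" --pt "1 97 -271 -122 127" --pt "1 97 -271 -122 127" --pt "1 97 -271 -122 127" --pt "1 97 -271 -122 127" --pt "1 97 -271 -122 127" --pt "1 97 -271 -122 127"

```text
t: 5.45
ee_pos: [0.575, -0.0134, 0.1968]
ee_rot: [-0.0, 0.797, 0.605, 0.0]
contact_force: [0.5, -0.5, -0.5]
finger_gap: 0.15
grip_force: 30.0
```

Run:
```python
from h import *
to((.573,-.014,.163),74.7)
import cv2
s=bot.get_image("side");t=bot.get_image("top");u,v=map(int,proj("side",(.573,-.014,.14)))
a=cv2.resize(s[v-47:v+48,u-50:u+50],(400,380),interpolation=cv2.INTER_CUBIC)
u,v=map(int,proj("top",(.573,-.014,.14)))
b=cv2.resize(t[v-47:v+48,u-50:u+50],(400,380),interpolation=cv2.INTER_CUBIC)
cv2.imwrite("pics/c5.png",np.hstack([a,b])[:,:,::-1])
```

```text
t 5.45 pos [ 0.575  -0.0134  0.1968] ang 74.4 shift [-1.2 -1.8 33.8] turn -0.3 F [ 0.5 -0.5 -0.5] T [-0.1   0.09 -0.01] gap 13.8 tilt [0. 0.]
```

View pics/c5.png

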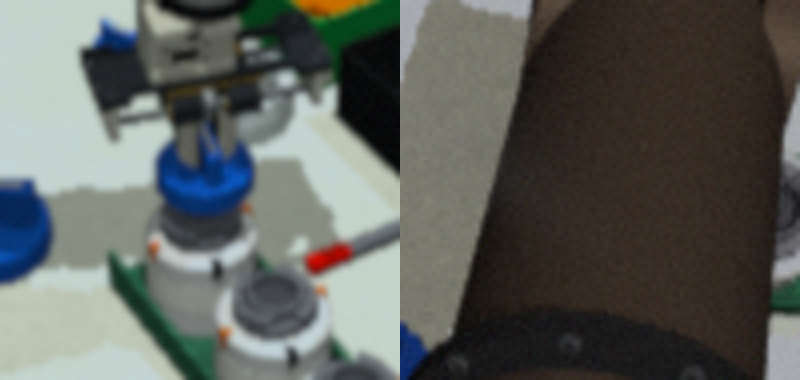

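The lid is held level, above and in line with canister 1 in the side half at crop (205,185). Descending slowly.

Request:
play_rows --pt "1 -1 -2 15 0" --pt "1 -1 -2 25 0" --pt "1 -1 -2 30 0" --pt "1 -1 -2 34 0" --pt "1 -1 -2 36 0" --pt "1 -1 -2 38 0" --pt "1 -1 -2 38 0"

```text
t: 6.25
ee_pos: [0.5729, -0.0137, 0.1587]
ee_rot: [0.0, 0.797, 0.604, 0.0]
contact_force: [1.0, 1.0, -0.2]
finger_gap: 0.147
grip_force: 30.0
```

Run:
```python
from h import *
to((.573,-.014,.155),74.7)
```

```text
t 6.25 pos [ 0.5729 -0.0137  0.1587] ang 74.3 shift [-0.2  0.1  3.7] turn -0.4 F [ 1.   1.  -0.2] T [-0.09  0.03 -0.  ] gap 13.6 tilt [ 0. -0.]
```

Request:
play_rows --pt "1 0 0 1 0" --pt "1 0 0 2 0" --pt "1 0 0 3 0" --pt "1 0 0 3 0" --pt "1 0 0 3 0"

```text
t: 6.75
ee_pos: [0.5731, -0.0137, 0.1566]
ee_rot: [0.0, 0.797, 0.604, 0.0]
contact_force: [-2.6, 0.5, 7.2]
finger_gap: 0.149
grip_force: 30.0
```

Run:
```python
from h import *
to((.573,-.014,.155),74.7)
```

```text
t 6.75 pos [ 0.5731 -0.0137  0.1566] ang 74.3 shift [-0.3 -0.   1.6] turn -0.4 F [-2.6  0.5  7.2] T [-0.07  0.76  0.  ] gap 13.7 tilt [0.001 0.001]
```

Seated at z 0.1566 with 7 N. Turning clockwise while following the pitch.

Request:
play_rows --pt "1 0 0 0.2 4" --pt "1 0 0 0.5 8" --pt "1 0 0 0.8 12" --pt "1 0 0 1.0 15" --pt "1 0 0 1.0 15"

```text
t: 7.25
ee_pos: [0.5735, -0.0141, 0.1553]
ee_rot: [0.001, 0.869, 0.494, 0.001]
contact_force: [-0.8, -0.3, 4.5]
finger_gap: 0.15
grip_force: 30.0
```

Run:
```python
from h import *
to((.573,-.014,.155),74.7)
```

```text
t 7.25 pos [ 0.5735 -0.0141  0.1553] ang 59.2 shift [-0.2 -0.5  0.3] turn -15.5 F [-0.8 -0.3  4.5] T [-0.51  0.13  0.02] gap 13.8 tilt [ 0.001 -0.   ]
```

Request:
play_rows --pt "1 0 0 0.3 4" --pt "1 0 0 0.6 8" --pt "1 0 0 0.9 12" --pt "1 0 0 1.2 15" --pt "1 0 0 1.2 15"

```text
t: 7.75
ee_pos: [0.5733, -0.0136, 0.1544]
ee_rot: [0.0, 0.926, 0.378, 0.0]
contact_force: [-3.1, -0.4, 10.1]
finger_gap: 0.158
grip_force: 31.9
```

Run:
```python
from h import *
to((.573,-.014,.155),74.7)
```

```text
t 7.75 pos [ 0.5733 -0.0136  0.1544] ang 44.4 shift [-0.5  0.1 -0.6] turn -30.3 F [-3.1 -0.4 10.1] T [-0.11  0.7   0.82] gap 14.6 tilt [0.001 0.   ]
```

Torque reached 0.82 N m and the bar is twisting in the pads, so the lid binds on canister 1. Turning back and lifting off.

Request:
play_rows --pt "1 0 0 -0.6 -6" --pt "1 0 0 -1.2 -13" --pt "1 0 0 -1.8 -20" --pt "1 0 0 -2.3 -27" --pt "1 0 0 -2.5 -30" --pt "1 0 0 -2.5 -30" --pt "1 0 0 -2.5 -30"

```text
t: 8.45
ee_pos: [0.5732, -0.0136, 0.1565]
ee_rot: [0.0, 0.797, 0.604, 0.001]
contact_force: [-0.5, 0.5, 6.7]
finger_gap: 0.147
grip_force: 29.9
```

Run:
```python
from h import *
to((.573,-.014,.195),74.5)
```

```text
t 8.45 pos [ 0.5732 -0.0136  0.1565] ang 74.3 shift [ -0.4  -0.1 -38.5] turn -0.2 F [-0.5  0.5  6.7] T [-0.07  0.28  0.11] gap 13.5 tilt [0.001 0.   ]
```

Request:
play_rows --pt "1 0 0 -3 0" --pt "1 0 0 -6 0" --pt "1 0 0 -10 0" --pt "1 0 0 -10 0"

```text
t: 8.85
ee_pos: [0.5731, -0.0137, 0.1665]
ee_rot: [0.0, 0.797, 0.604, 0.0]
contact_force: [0.9, -0.4, -1.1]
finger_gap: 0.154
grip_force: 29.9
```

Run:
```python
from h import *
to((.572,-.128,.190),74.7)
```

```text
t 8.85 pos [ 0.5731 -0.0137  0.1665] ang 74.3 shift [-110.3   29.9  -23.5] turn -0.4 F [ 0.9 -0.4 -1.1] T [-0.15  0.09 -0.01] gap 14.2 tilt [0.001 0.   ]
```

Request:
play_rows --pt "1 0 0 -15 0" --pt "1 0 0 -24 0" --pt "1 -40 11 -24 0" --pt "1 -80 22 -24 0" --pt "1 -110.6 30.5 -24 0" --pt "1 -110.6 30.5 -24 0" --pt "1 -110.6 30.5 -24 0" --pt "1 -110.6 30.5 -24 0"

```text
t: 9.65
ee_pos: [0.5725, -0.1271, 0.1899]
ee_rot: [-0.0, 0.797, 0.604, 0.0]
contact_force: [-0.1, 0.9, -0.9]
finger_gap: 0.156
grip_force: 29.9
```

Run:
```python
from h import *
to((.5725,-.1284,.160),74.7)
```

```text
t 9.65 pos [ 0.5725 -0.1271  0.1899] ang 74.4 shift [-1.3  0.4 29.9] turn -0.3 F [-0.1  0.9 -0.9] T [-0.09  0.06 -0.03] gap 14.3 tilt [-0.     0.001]
```

Request:
play_rows --pt "1 -1.2 0.4 10 0" --pt "1 -1.2 0.4 20 0" --pt "1 -1.2 0.4 26 0" --pt "1 -1.2 0.4 30 0" --pt "1 -1.2 0.4 32 0" --pt "1 -1.2 0.4 33 0" --pt "1 -1.2 0.4 34 0" --pt "1 -1.2 0.4 34 0"

```text
t: 10.45
ee_pos: [0.5724, -0.1298, 0.1566]
ee_rot: [0.0, 0.797, 0.604, 0.0]
contact_force: [-2.3, 1.0, 3.4]
finger_gap: 0.147
grip_force: 29.9
```

Run:
```python
from h import *
to((.5725,-.1284,.160),74.7)
```

```text
t 10.45 pos [ 0.5724 -0.1298  0.1566] ang 74.3 shift [ 1.3 -0.3 -3.4] turn -0.4 F [-2.3  1.   3.4] T [ 0.1   0.48 -0.02] gap 13.5 tilt [0. 0.]
```

Seated on canister 2. Turning.

Request:
play_rows --pt "1 0 0 0.6 4" --pt "1 0 0 0.8 8" --pt "1 0 0 1.1 12" --pt "1 0 0 1.3 15" --pt "1 0 0 1.3 15"

```text
t: 10.95
ee_pos: [0.5728, -0.1301, 0.1553]
ee_rot: [0.001, 0.869, 0.494, 0.0]
contact_force: [-0.7, 0.2, 5.1]
finger_gap: 0.146
grip_force: 29.9
```

Run:
```python
from h import *
to((.5725,-.1284,.160),74.7)
```

```text
t 10.95 pos [ 0.5728 -0.1301  0.1553] ang 59.2 shift [ 1.3 -1.1 -4.7] turn -15.5 F [-0.7  0.2  5.1] T [-0.31  0.42 -0.07] gap 13.5 tilt [ 0.001 -0.   ]
```

Request:
play_rows --pt "1 0 0 0.3 4" --pt "1 0 0 0.5 8" --pt "1 0 0 0.8 12" --pt "1 0 0 1.0 15" --pt "1 0 0 1.0 15"

```text
t: 11.45
ee_pos: [0.5728, -0.1299, 0.1541]
ee_rot: [0.0, 0.926, 0.377, 0.0]
contact_force: [0.5, 0.3, 2.8]
finger_gap: 0.155
grip_force: 29.9
```

Run:
```python
from h import *
to((.5725,-.1284,.160),74.7)
```

```text
t 11.45 pos [ 0.5728 -0.1299  0.1541] ang 44.3 shift [ 0.9 -1.3 -5.9] turn -30.4 F [0.5 0.3 2.8] T [-0.27  0.18  0.01] gap 14.2 tilt [ 0.001 -0.   ]
```

Request:
play_rows --pt "1 0 0 0.4 4" --pt "1 0 0 0.8 8" --pt "1 0 0 1.0 12" --pt "1 0 0 1.3 15" --pt "1 0 0 1.3 15"

```text
t: 11.95
ee_pos: [0.5727, -0.1299, 0.1527]
ee_rot: [0.0, 0.967, 0.254, 0.0]
contact_force: [1.1, -0.6, 4.1]
finger_gap: 0.156
grip_force: 29.9
```

Run:
```python
from h import *
to((.5725,-.1284,.160),74.7)
```

```text
t 11.95 pos [ 0.5727 -0.1299  0.1527] ang 29.4 shift [ 0.5 -1.4 -7.3] turn -45.3 F [ 1.1 -0.6  4.1] T [-0.23  0.11 -0.01] gap 14.3 tilt [ 0.001 -0.   ]
```

Request:
play_rows --pt "1 0 0 0.2 4" --pt "1 0 0 0.5 8" --pt "1 0 0 0.7 12" --pt "1 0 0 0.9 15" --pt "1 0 0 0.9 15"

```text
t: 12.45
ee_pos: [0.5725, -0.1295, 0.1517]
ee_rot: [-0.0, 0.992, 0.125, 0.0]
contact_force: [-0.4, 0.7, 3.7]
finger_gap: 0.149
grip_force: 29.9
```

Run:
```python
from h import *
to((.5725,-.1284,.160),74.7)
```

```text
t 12.45 pos [ 0.5725 -0.1295  0.1517] ang 14.4 shift [ 0.3 -1.1 -8.3] turn -60.3 F [-0.4  0.7  3.7] T [ 0.04  0.15 -0.04] gap 13.7 tilt [0. 0.]
```

Past 60° with low torque, so canister 2 matches. Turning to the hard stop.

Request:
play_rows --pt "1 0 0 0.3 4" --pt "1 0 0 0.6 8" --pt "1 0 0 0.8 12" --pt "1 0 0 1.0 14.5" --pt "1 0 0 1.0 14.5"

```text
t: 12.95
ee_pos: [0.5732, -0.1302, 0.1516]
ee_rot: [0.0, 1.0, -0.001, 0.001]
contact_force: [-1.2, -0.5, 10.7]
finger_gap: 0.151
grip_force: 29.9
```

Run:
```python
from h import *
to((.5725,-.1284,.160),0)
```

```text
t 12.95 pos [ 0.5732 -0.1302  0.1516] ang -0.1 shift [-0.7 -1.8 -8.4] turn -0.1 F [-1.2 -0.5 10.7] T [-0.01  0.34  0.11] gap 13.9 tilt [ 0.002 -0.   ]
```

Request:
play_rows --pt "1 0 0 -0.5 2" --pt "1 0 0 -0.5 3.5" --pt "1 0 0 -0.5 3.5"

```text
t: 13.25
ee_pos: [0.5731, -0.1302, 0.1517]
ee_rot: [0.0, 1.0, -0.031, 0.001]
contact_force: [1.3, -1.8, 7.9]
finger_gap: 0.154
grip_force: 31.1
```

Run:
```python
from h import *
to((.5725,-.1284,.160),0)
```

```text
t 13.25 pos [ 0.5731 -0.1302  0.1517] ang -3.6 shift [-0.7 -1.8 -8.3] turn -3.6 F [ 1.3 -1.8  7.9] T [-0.41  0.02  0.72] gap 14.2 tilt [ 0.002 -0.001]
```

Hard stop at home: 0.72 N m at −3.6°. I'll ease the turn, open, and lift away.

Request:
play_rows --pt "1 0 0 -0.5 -3" --pt "1 0 0 -0.5 -3" --pt "0 0 0 -0.5 -3" --pt "0 0 0 -0.5 -3" --pt "0 0 0 -0.5 -3" --pt "0 0 0 -0.5 -3" --pt "0 0 0 -0.5 -3" --pt "0 0 0 -0.5 -3" --pt "0 0 0 -0.5 -3" --pt "0 0 0 -0.5 -3" --pt "0 0 0 -20 -3" --pt "0 0 0 -50 -3" --pt "0 0 0 -90 -3" --pt "0 0 0 -130 -3" --pt "0 0 0 -130 -3"

```text
t: 14.75
ee_pos: [0.5744, -0.1314, 0.2861]
ee_rot: [0.001, 1.0, -0.006, 0.004]
contact_force: [0.8, 0.5, -0.7]
finger_gap: 1.002
grip_force: 0.0
```

Run:
```python
from h import *
import cv2
to((.40,-.0,.28),0)
s=bot.get_image("side");u,v=map(int,proj("side",(.5725,-.129,.14)))
cv2.imwrite("pics/c6.png",cv2.resize(s[v-47:v+48,u-50:u+50],(600,570),interpolation=cv2.INTER_CUBIC)[:,:,::-1]);print(u,v)
for z,n in((.166,"bar"),(.134,"plate")):print(n,proj("side",(.5725,-.1287,z)))
print([ (proj("side",(.5725+d,-.1287,.166))-(u-50,v-47))*6 for d in(-.033,.033)])
```

```text
t 14.75 pos [ 0.5744 -0.1314  0.2861] ang -0.7 shift [-176.1 -129.1    4.6] turn -0.7 F [ 0.8  0.5 -0.7] T [-0.04  0.14 -0.02] gap 92.2 tilt [ 0.008 -0.001]
350 212
bar [350.83764302 206.94274278]
plate [350.50987048 214.02323976]
[array([252.13018682, 274.58315533]), array([357.04955508, 229.10769997])]
```

View pics/c6.png

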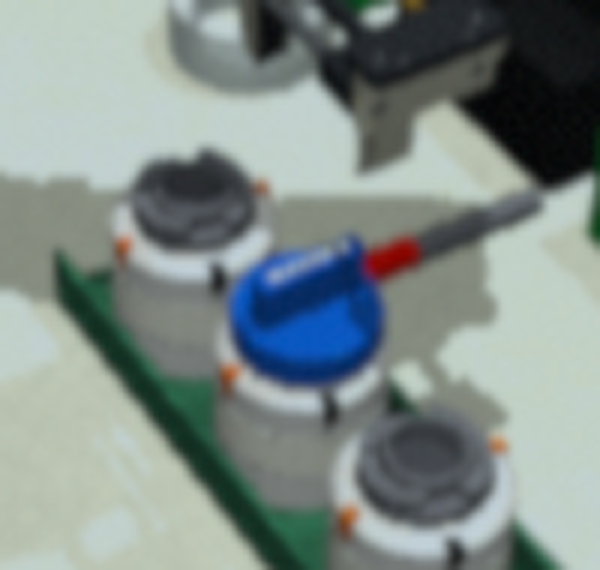

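The lid sits level on canister 2. Its bar, from crop (255,285) to (357,240), points along the orange ticks as predicted, and the gripper is clear.

```bash
python3 -c "
from station import bot
print(bot.job_done())"
```

```text
the job is handed in; nothing more can be done
None
```

The blue lid is screwed home on the middle canister (mouth_2), bar along the orange ticks with the gripper clear; it bound on mouth_1, mouth_3 was not tried, and I handed in soon after 14.8 s, with no verdict returned.

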